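# Turn the test cartridges face up, load them in the reading drawer and shut it

### The job

Draw the drawer of the reading unit right out and load every test cartridge on the trolley into it, lying flat and face up (window and sample well on top), each in a bay of its own: most lie face down and must be turned over. When all are in, push the drawer fully home past its click. Leave the other things on the trolley where they are.

Things in the scene. Friction and masses are not known exactly. Their poses are not given: they have to be found in the camera images.
- cart0_c (a point): flat white test cartridge, a slab 40 x 58 x 12 mm (x, y, z of this frame), 35 g; this point is its centre. Its own z axis points out of its FACE (black result window 10 x 24 mm in the middle, round grey sample well, brown label); the opposite BACK has only four thin grey ribs. z up = face up, z down = face down. May be absent (None)
- cart1_c (a point): flat white test cartridge, a slab 40 x 58 x 12 mm (x, y, z of this frame), 35 g; this point is its centre. Its own z axis points out of its FACE (black result window 10 x 24 mm in the middle, round grey sample well, brown label); the opposite BACK has only four thin grey ribs. z up = face up, z down = face down. May be absent (None)
- cart2_c (a point): flat white test cartridge, a slab 40 x 58 x 12 mm (x, y, z of this frame), 35 g; this point is its centre. Its own z axis points out of its FACE (black result window 10 x 24 mm in the middle, round grey sample well, brown label); the opposite BACK has only four thin grey ribs. z up = face up, z down = face down. May be absent (None)
- cart3_c (a point): flat white test cartridge, a slab 40 x 58 x 12 mm (x, y, z of this frame), 35 g; this point is its centre. Its own z axis points out of its FACE (black result window 10 x 24 mm in the middle, round grey sample well, brown label); the opposite BACK has only four thin grey ribs. z up = face up, z down = face down. May be absent (None)
- tray (a point): centre of the drawer's grey tray floor (its upper surface, 10 mm above the table); x points into the unit, the way the drawer is pushed, y along the row of bays, z up; moves with the drawer. Tray 100 mm (x) by 282 mm (y) inside; ridges 3 mm thick, 6 mm high at y = -71, 0, +71 mm part it into four bays 68 to 70 mm wide, centred at y = -107, -35, +35, +107 mm
- drawer_bar (a point): centre of the drawer's aluminium pull bar, 90 mm long along the drawer's y, 10 mm thick (x), 12 mm high, its middle 30 mm above the table, 35 mm in front of the drawer's front panel with 30 mm of clear space between (two posts, 8 mm wide, at its ends); axes as tray. The bar or the front panel may be pushed
- drawer (a joint): how far the drawer is out, m: 0 = fully home, 0.135 = fully out; it starts a little open, 0.03 to 0.07; the whole tray is clear of the unit from 0.105 on; slides with about 2.5 N of friction and stays where left. A ball detent must be pushed past at about 0.010 (some 10 N); seated in it the drawer reads 0 to 0.004
- unit: white metal reading unit, fixed to the table: 200 mm deep, 320 mm wide, 70 mm high; origin on the table at the middle of its front face, x pointing into it. Its open drawer's side and back walls stand 22 mm above the tray floor; the drawer's white front panel, 10 mm thick, stands 34 mm above that floor, its outer face 60 mm in front of the tray's centre
- mat_center (a point): centre of the upper surface of a fixed black rubber mat, 150 (x) x 140 (y) mm, 2 mm thick, kept clear as a place to turn things over
- tape: bystander: roll of tape, 44 mm across, 18 mm high; origin at the centre of its underside
- tin: bystander: flat round tin, 56 mm across, 22 mm high; origin at the centre of its underside
- spirit: bystander: amber glass bottle, 60 mm across, 150 mm high; origin at the centre of its underside
- jar: bystander: small specimen jar, 52 mm across, 60 mm high; origin at the centre of its underside
- dish: bystander: steel kidney dish, 170 x 100 mm, 35 mm high; origin at the centre of its underside

How it is judged:
By the outcome, as a careful person would: the job done as asked, in the order asked, and still so for the second after the job is handed in, with the robot touching nothing.
Of cart0, cart1, cart2, cart3 only 3 to 4 are there at a start; the rules pass over those that are not, and their reading is None.
At some moment in a run one of cart0, cart1, cart2, cart3 may be knocked a few centimetres aside while the robot is not near it.
Once in a run the grip may slacken for a moment while it holds something.
It also fails if it takes over 210 s, if anything falls off the work surface, if the arm or the gripper's body presses on something with over 40 N, if the wrist force passes 120 N, or if a joint passes its speed limit or range.

### The arm

A 6-joint arm with a two-finger parallel gripper is mounted at the origin on the work surface. World frame = base frame: x ahead of the robot, y to its left, z up, the work surface at z = 0. Lengths are in mm, angles in rad, forces in N, time in s.
With the tool pointing down it reaches from about 300 to 1000 mm from the base axis. Payload 5.1 kg.
Tool frame: the origin (TCP) lies on the front face of the gripper's body, between the roots of the fingers; the fingertips stand 78 mm ahead of it and the grasp point (between the pads) lies 59 mm ahead of it (env.nose_length is the distance from the TCP to the fingertips, in mm); y points along the fingers, z is the direction in which the jaws open and shut, and the axes are right-handed (so a half turn about y gives the same grasp; the last joint's range is limited). The gripper opens to 95 mm and grips with 3 to 60 N. Pads are 20 mm wide; open, the fingers measure 119 mm over their backs; the gripper's body (75 mm by 180 mm) begins 59 mm behind the grasp point.
Start: joints at [-1.207, 0.124, 1.65, -0, 1.367, -0.083], TCP at [280.821, -586.195, 292.256] pointing down, gripper open.
Joint ranges: [-2.61, 2.61], [-1.02, 2.33], [0.03, 2.71], [-1.35, 4.49], [0.32, 2.68], [-2.91, 2.91]. Speed limits (rad/s): [2.57, 2.57, 3.14, 3.14, 3.14, 3.14].

### API

Orientations are given as a unit quaternion [w, x, y, z].
In Python, from plant import env, optics gives the robot as it stands. Calls block until the motion is done:
- env.move_pose(position, orientation): joint-space move of the TCP to a pose.
- env.move_straight(position, vel=150, attitude=None, force_limit=None): straight line of the TCP; attitude=None keeps the orientation; vel is the mean speed in mm/s. With force_limit (N) it stops when the force on the tool has changed by that much, and returns True; else False.
- env.movej(angles): joint-space move.
- env.move_gripper(opening, grasp_force=None): finger opening in mm; grasp_force is the grip in N (None keeps the last); returns when the fingers have stopped.
- env.hold(seconds).
- env.inverse_kinematics(position, orientation): joint angles nearest the present ones, or None.
- env.get_state(): the state.
- optics.get_image(name): name is "side" or "top"; returns a dict with "frame" (420x560x3 uint8, blue, green, red), "K" (3x3 intrinsics, pixels), "k1" (the pictures are not rectified: a ray, as slopes to the right and down, at radius r is drawn at 1 + k1 r^2 times it, then the intrinsics apply), "origin" and "rotation" of the camera in the world. Camera axes: x right, y down, z forward; pixel columns grow to the right and rows downward; lengths in mm; the calibration is good to about 2 mm. A picture is of the moment at which its call begins. There is no depth.
A pose or a line that the arm cannot do raises env.MotionError and nothing moves.
- env.sign_off(): hands the job in, once; it reports no verdict.
The state is a dict: "time": time; "joints": joint angles; "joint_velocities": joint speeds; "effort": joint torques, N m; "ee_pos": TCP position; "tcp_rot": TCP orientation; "contact_force": force on the tool from outside, world axes, zero at the start; "moment": the same for the moment, N m; "grip_width": finger opening in mm.
Only numpy, scipy, OpenCV 4.12 (cv2) and the standard library are available. Lean on these libraries where they do the work, as an engineer would, in place of code of your own. Each camera call takes 0.05 s, during which the arm holds its last target.

## Working session

There is one attempt and no reset: what is moved stays moved. The work goes in short steps, each a Python script; the robot and the scene stay as the last script left them, time stands still between calls to the robot, and variables do not carry over. Pictures are saved under pics/ and viewed, and the job is handed in when it is done.

```bash
ls -la; mkdir -p pics; python3 - <<'E'
from plant import env, optics
import cv2
s=env.get_state(); print(s)
for n in("top","side"):
    d=optics.get_image(n); cv2.imwrite(f"pics/{n}0.png",d["frame"]); print(n,d["K"],d["k1"],d["origin"],d["rotation"])
E
```

```text
total 12
drwxr-xr-x  3 agent agent 4096 Dec  7 06:24 .
drwxr-xr-x 23 root  root  4096 Dec  7 06:24 ..
drwxr-xr-x  2 agent agent 4096 Dec  7 06:24 pics
{'time': 0.0, 'joints': array([-1.20664128e+00,  1.24473374e-01,  1.65164467e+00, -4.12877621e-05,
        1.36748337e+00, -8.25834695e-02]), 'joint_velocities': array([ 0.00086593, -0.0001874 , -0.00118214,  0.00109524,  0.00075507,
        0.00070632]), 'effort': array([-1.42342800e-03, -4.17611790e+01, -3.59932172e+01,  7.75138848e-02,
        4.92962252e-02, -1.69042087e-04]), 'ee_pos': array([ 280.62397486, -585.77834116,  291.02475757]), 'tcp_rot': array([ 0.15652477, -0.15675239,  0.69024004, -0.6888377 ]), 'contact_force': array([0.21978279, 0.29134558, 0.49697362]), 'moment': array([-0.0302205 , -0.01033528, -0.00881271]), 'grip_width': 95.55548876706906}
top [[526.6678275    0.         280.94627557]
 [  0.         526.6678275  211.62291565]
 [  0.           0.           1.        ]] 0.0560360078862779 [ 480.918518    -58.18100593 1118.90780791] [ 0.04193437 -0.7011602   0.71068523 -0.03927314]
side [[387.07989624   0.         288.90200021]
 [  0.         387.07989624 214.82599933]
 [  0.           0.           1.        ]] -0.024177044475257804 [ 411.56124189 -761.77020975  489.63923162] [-0.49188077  0.85979462 -0.11666173  0.07208724]
```

View pics/top0.png

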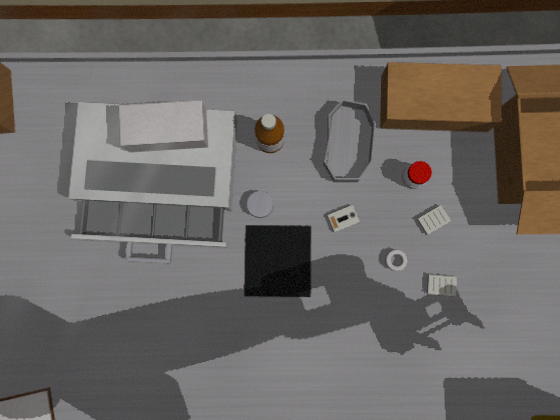

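View pics/side0.png

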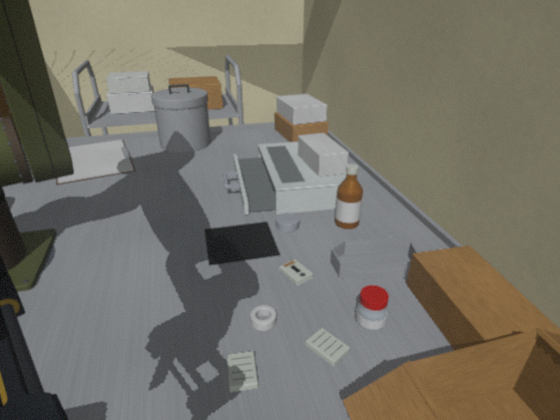

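```bash
cat > h.py <<'E'
import numpy as np, cv2
from scipy.spatial.transform import Rotation as R
def rot(q): return R.from_quat([q[1],q[2],q[3],q[0]])
def quat(r):
    q=r.as_quat(); return np.array([q[3],q[0],q[1],q[2]])
def ray(d,px):
    K=np.array(d["K"]);k=d["k1"]
    px=np.atleast_2d(px).astype(float)
    u=cv2.undistortPoints(px.reshape(-1,1,2),K,np.array([k,0,0,0,0.]))[:,0]
    v=np.c_[u,np.ones(len(u))]
    return rot(d["rotation"]).apply(v)
def onz(d,px,z):
    v=ray(d,px); o=np.array(d["origin"]); return o+v*((z-o[2])/v[:,2])[:,None]
def proj(d,P):
    K=np.array(d["K"]); p=rot(d["rotation"]).inv().apply(np.atleast_2d(P)-np.array(d["origin"]))
    r,_=cv2.projectPoints(p,np.zeros(3),np.zeros(3),K,np.array([d["k1"],0,0,0,0.])); return r[:,0]
# tool: x approach, z jaw
def att(approach,jaw):
    x=np.array(approach,float);x/=np.linalg.norm(x)
    z=np.array(jaw,float); z-=x*(z@x); z/=np.linalg.norm(z)
    return quat(R.from_matrix(np.c_[x,np.cross(z,x),z]))
def white(d,roi,thr=150):
    """rotated rect of biggest bright blob inside roi x0,y0,x1,y1"""
    x0,y0,x1,y1=roi; f=d["frame"][y0:y1,x0:x1]
    g=f.min(2)
    m=((g>thr)*255).astype(np.uint8); m=cv2.morphologyEx(m,cv2.MORPH_CLOSE,np.ones((5,5),np.uint8))
    cs,_=cv2.findContours(m,cv2.RETR_EXTERNAL,cv2.CHAIN_APPROX_NONE)
    c=max(cs,key=cv2.contourArea)+np.array([x0,y0]); return c
def show(d,name,roi,s=4):
    x0,y0,x1,y1=roi; cv2.imwrite(name,cv2.resize(d["frame"][y0:y1,x0:x1],None,fx=s,fy=s,interpolation=cv2.INTER_NEAREST))
E
python3 - <<'E'
from plant import env, optics
from h import *
d=optics.get_image("top")
show(d,"pics/a.png",(310,190,470,310),5); show(d,"pics/b.png",(65,95,245,270),4)
print(rot(d["rotation"]).as_matrix().round(3))
print(d["frame"][285,435],d["frame"][220,425],d["frame"][220,380])
print(rot(env.get_state()["tcp_rot"]).as_matrix().round(2))
E
```

```text
[[-0.013 -0.993  0.115]
 [-1.     0.014  0.003]
 [-0.005 -0.115 -0.993]]
[158 166 166] [130 136 135] [130 126 129]
[[-0.9  -0.    0.43]
 [-0.43  0.   -0.9 ]
 [-0.   -1.   -0.  ]]
```

View pics/a.png

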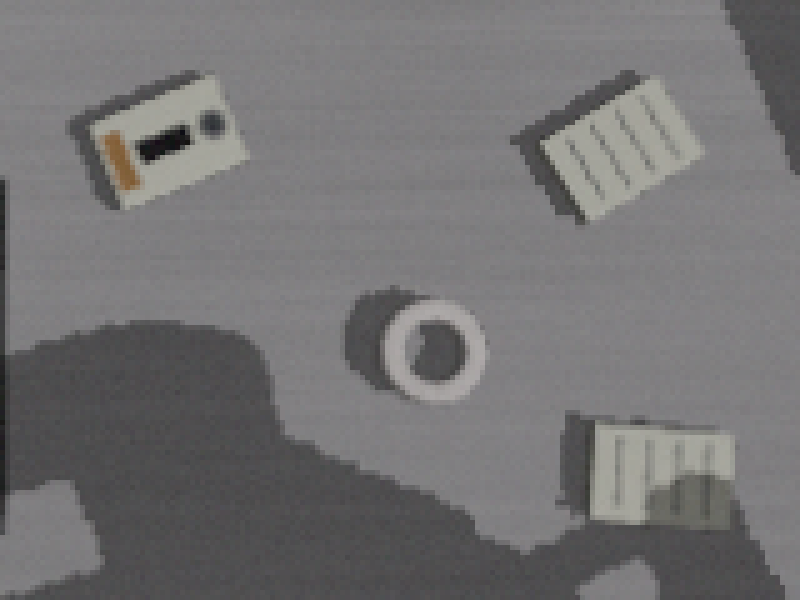

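View pics/b.png

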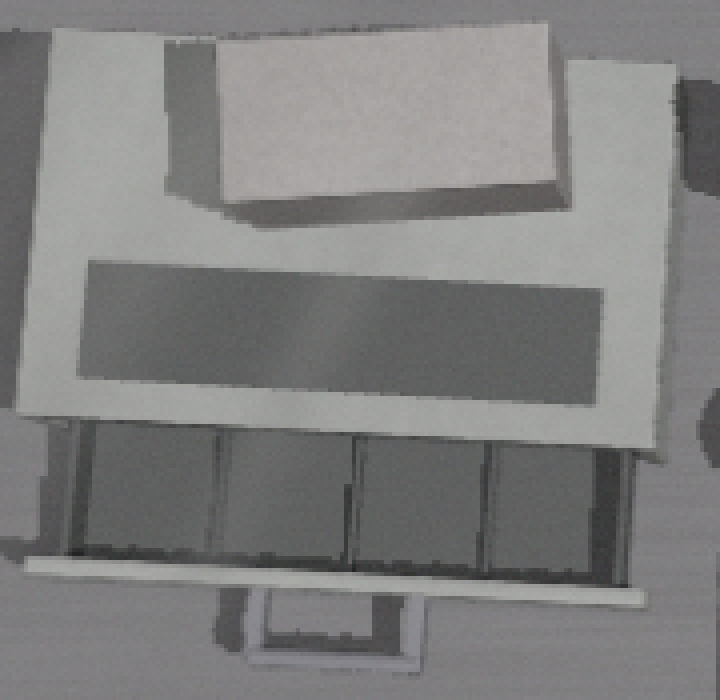

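```bash
cat >> h.py <<'E'
def carts(d,roi,z=12):
    x0,y0,x1,y1=roi; f=cv2.GaussianBlur(d["frame"],(3,3),0).astype(int)
    b,g,r=f[...,0],f[...,1],f[...,2]
    m=((g-b>=4)&(r-b>=2)&(g>60)|((r-b>25)&(g>50)))
    m2=np.zeros(m.shape,np.uint8); m2[y0:y1,x0:x1]=m[y0:y1,x0:x1]*255
    m2=cv2.morphologyEx(m2,cv2.MORPH_CLOSE,np.ones((7,7),np.uint8)); m2=cv2.morphologyEx(m2,cv2.MORPH_OPEN,np.ones((5,5),np.uint8))
    cs,_=cv2.findContours(m2,cv2.RETR_EXTERNAL,cv2.CHAIN_APPROX_NONE); out=[]
    for c in cs:
        if cv2.contourArea(c)<200: continue
        P=onz(d,c[:,0,:],z)[:,:2].astype(np.float32)
        (cx,cy),(w,h),a=cv2.minAreaRect(P)
        if w<h: w,h,a=h,w,a+90   # angle of long axis
        a=(a+90)%180-90
        crop=d["frame"][c[:,0,1].min():c[:,0,1].max(),c[:,0,0].min():c[:,0,0].max()]
        dark=int((cv2.pointPolygonTest(c,(0,0),False) or 1) and (crop.max(2)<45).sum())
        out.append((round(cx,1),round(cy,1),round(w,1),round(h,1),round(a,1),dark,c[:,0].mean(0).round().tolist()))
    return out
E
python3 - <<'E'
from plant import env, optics
from h import *
d=optics.get_image("top")
for c in carts(d,(300,140,520,420)): print(c)
print("unit front",onz(d,[[69.2,198.5],[229,206.9]],70).round(1))
print("panel top front edge",onz(d,[[71,239.5],[226,246.5]],44).round(1))
print("bar top outer",onz(d,[[127.2,261.5],[169.5,262.5]],36).round(1))
b=cv2.cvtColor(d["frame"],cv2.COLOR_BGR2GRAY); m=((b<35)*255).astype(np.uint8)[210:310,235:325]
cs,_=cv2.findContours(m,cv2.RETR_EXTERNAL,cv2.CHAIN_APPROX_NONE); c=max(cs,key=cv2.contourArea)[:,0]+[235,210]
print("mat",cv2.minAreaRect(onz(d,c,2)[:,:2].astype(np.float32)))
E
```

```text
(452.5, -384.7, 60.6, 38.9, 89.5, 0, [442.0, 285.0])
(588.1, -375.2, 59.5, 40.1, -60.4, 0, [434.0, 220.0])
(593.4, -185.5, 58.7, 40.2, -68.2, 31, [343.0, 218.0])
unit front [[634.2 367.3  70. ]
 [613.   49.1  70. ]]
panel top front edge [[554.  371.5  44. ]
 [535.   58.   44. ]]
bar top outer [[507.8 260.   36. ]
 [504.4 174.1  36. ]]
mat ((505.6702880859375, -46.13203430175781), (137.21380615234375, 147.00180053710938), 89.21739196777344)
```

```bash
cat >> h.py <<'E'
UX=np.array([.998,-.0640,0]); UY=np.array([.0640,.998,0])
DOWN=[0,0,-1]
def jdown(env,pos,jaw):
    """down attitude with jaw or -jaw whichever is reachable with smaller J6 travel"""
    best=None; cur=env.get_state()["joints"]
    for s in(1,-1):
        q=att(DOWN,np.array(jaw)*s); j=env.inverse_kinematics(pos,q)
        if j is None: continue
        c=np.abs(np.array(j)-cur).max()
        if best is None or c<best[0]: best=(c,q,j)
    return best
E
python3 - <<'E'
from plant import env, optics
from h import *
b=np.array([510.5,217.,0])
for z in(200,95):
    r=jdown(env,b+[0,0,z],UX); print(r)
r=jdown(env,b+[0,0,200],UX)
env.move_gripper(34)
env.move_pose(b+[0,0,200],r[1])
print(env.move_straight(b+[0,0,94],120,force_limit=15))
env.move_gripper(5,30)
s=env.get_state();print(s["time"],s["grip_width"],s["ee_pos"],s["contact_force"])
E
```

```text
(np.float64(1.5435840411852528), array([ 0.70674431,  0.02263789,  0.70674431, -0.02263789]), array([-0.10232099,  0.2072973 ,  2.15487982,  1.54355995,  1.59769893,
       -0.79174721]))
(np.float64(1.5387529218045188), array([ 0.70674431,  0.02263789,  0.70674431, -0.02263789]), array([-0.10232099,  0.44427251,  2.11935748,  1.53872883,  1.59170605,
       -0.99316896]))
False
6.175 5.173698358790817 [510.49840579 216.99872505  93.99840043] [0.43917875 0.40312203 0.68924587]
```

```bash
python3 - <<'E'
from plant import env, optics
from h import *
for n in("top","side"):
    d=optics.get_image(n); cv2.imwrite(f"pics/{n}1.png",d["frame"])
E
```

```text
(no output)
```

View pics/top1.png

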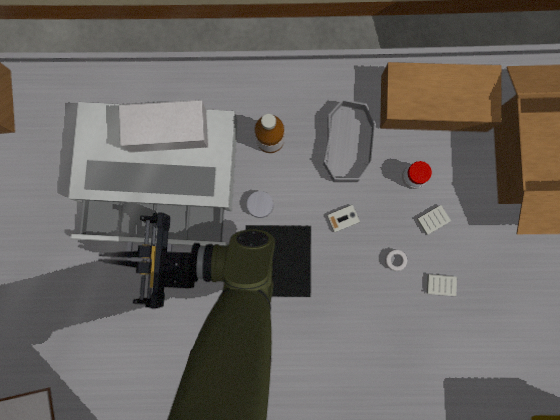

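View pics/side1.png

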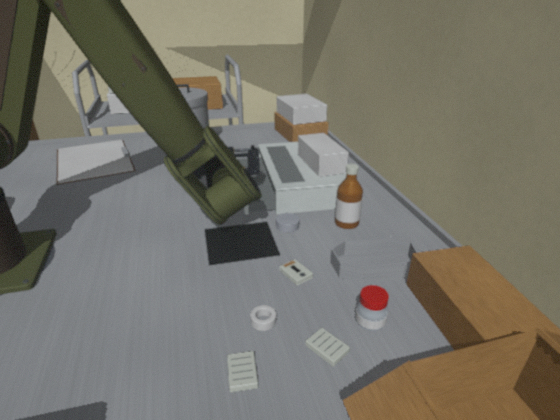

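```bash
python3 - <<'E'
s=open('h.py').read()
s=s.replace("""    x=np.array(approach,float);x/=np.linalg.norm(x)
    z=np.array(jaw,float); z-=x*(z@x); z/=np.linalg.norm(z)
    return quat(R.from_matrix(np.c_[x,np.cross(z,x),z]))""","""    y=np.array(approach,float);y/=np.linalg.norm(y)
    z=np.array(jaw,float); z-=y*(z@y); z/=np.linalg.norm(z)
    return quat(R.from_matrix(np.c_[np.cross(y,z),y,z]))""")
open('h.py','w').write(s)
E
python3 - <<'E'
from plant import env, optics
from h import *
b=np.array([510.5,217.,0])
env.move_straight(b+[-30,0,260],200)
env.move_gripper(34)
for z in(200,95):
    r=jdown(env,b+[0,0,z],UX); print(r)
env.move_pose(b+[0,0,200],r[1])
print(env.move_straight(b+[0,0,94],120,force_limit=15))
env.move_gripper(5,30)
s=env.get_state();print(s["time"],s["grip_width"],s["ee_pos"],s["contact_force"])
E
```

```text
(np.float64(1.5427971676847951), array([ 0.48373629, -0.48373629,  0.5157511 , -0.5157511 ]), array([ 3.05154178e-01, -9.44186720e-03,  1.94983687e+00, -4.44089210e-16,
        1.20119765e+00,  3.69194743e-01]))
(np.float64(1.5427971676847951), array([ 0.48373629, -0.48373629,  0.5157511 , -0.5157511 ]), array([ 3.05154178e-01,  1.23860621e-01,  2.00889779e+00, -4.44089210e-16,
        1.00883424e+00,  3.69194743e-01]))
False
10.9083 9.997995439981455 [510.72799292 217.08872239  94.41389423] [ 0.19604819 -1.05474448  2.98014204]
```

Bar gripped (10.0 mm, as it should read). Pull.

```bash
python3 - <<'E'
from plant import env, optics
from h import *
p=env.get_state()["ee_pos"]
print(env.move_straight(p-UX*80,80,force_limit=22))
s=env.get_state();print(s["time"],s["grip_width"],s["ee_pos"],(p-s["ee_pos"])@UX,s["contact_force"])
env.move_gripper(34); 
p=s["ee_pos"]; env.move_straight(p+[0,0,80],150)
pose=env.get_state()["ee_pos"]
r=jdown(env,[452,-300,300],[0,1,0]); env.move_pose([452,-300,300],r[1])
d=optics.get_image("top"); cv2.imwrite("pics/top2.png",d["frame"]); print(env.get_state()["time"])
for c in carts(d,(300,140,520,420)): print(c)
E
```

```text
True
11.725 9.881010845835009 [442.05747402 221.84260779  94.43270877] 68.83742653451502 [ 2.78700244 -0.21828442 -0.93088169]
15.05
(209.7, -353.9, 105.0, 43.8, 90.0, 113, [432.0, 412.0])
(350.3, -478.5, 324.4, 230.7, -35.7, 7316, [473.0, 341.0])
(587.9, -375.4, 59.5, 40.5, -59.3, 0, [434.0, 219.0])
(593.1, -185.4, 59.2, 39.6, -68.9, 32, [343.0, 218.0])
```

View pics/top2.png

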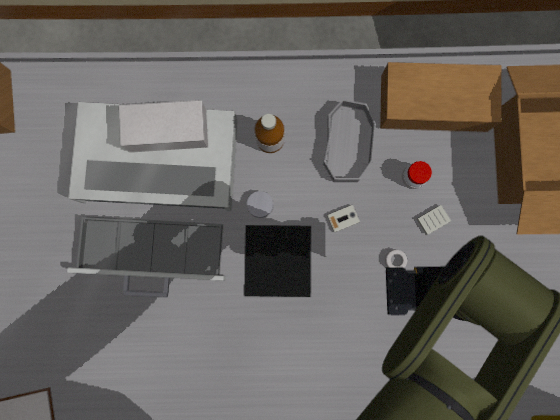

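```bash
python3 - <<'E'
from plant import env, optics
from h import *
d=optics.get_image("top"); show(d,"pics/c.png",(60,200,240,300),4)
P=onz(d,[[68,272.3],[224,279.3]],44); print(P.round(1),P.mean(0)+60*UX)
# pitched IK at mat
M=np.array([505,-46,2.])
cur=env.get_state()["joints"]
def ok(pos,q):
    j=env.inverse_kinematics(pos,q); return None if j is None else np.round(j,2)
import itertools
for hd in range(-180,180,30):
    h=np.array([np.cos(np.radians(hd)),np.sin(np.radians(hd)),0]); lat=np.array([-h[1],h[0],0])
    row=[]
    for pit in(45,15):
        a=h*np.cos(np.radians(pit))-np.array([0,0,1])*np.sin(np.radians(pit))
        for s in(1,-1):
            row.append(ok(M+[0,0,30 if pit==15 else 8]-72*a,att(a,lat*s)))
    print(hd,*row)
E
```

```text
[[488.  375.1  44. ]
 [468.8  62.   44. ]] [538.30398927 214.70947631  44.        ]
-180 [-0.14  0.55  1.65 -0.1   1.72  1.46] [-0.14  0.55  1.65 -0.1   1.72 -1.69] [-0.13  0.83  1.43 -0.15  2.19  1.45] [-0.13  0.83  1.43 -0.15  2.19 -1.69]
-150 [ 0.    0.51  1.72 -0.36  1.63  1.16] [ 0.    0.51  1.72 -0.36  1.63 -1.98] [ 0.05  0.78  1.52 -0.52  2.06  1.18] [ 0.05  0.78  1.52 -0.52  2.06 -1.97]
-120 [ 0.12  0.4   1.87 -0.61  1.44  0.91] [ 0.12  0.4   1.87 -0.61  1.44 -2.23] [ 0.21  0.66  1.72 -0.83  1.83  1.01] [ 0.21  0.66  1.72 -0.83  1.83 -2.13]
-90 [ 0.2   0.24  2.08 -0.85  1.18  0.69] [ 0.2   0.24  2.08 -0.85  1.18 -2.46] [ 0.33  0.5   1.99 -1.15  1.55  0.96] [ 0.33  0.5   1.99 -1.15  1.55 -2.18]
-60 [ 0.18  0.04  2.32 -1.11  0.84  0.46] [ 0.18  0.04  2.32 -1.11  0.84 -2.68] None None
-30 [ 0.01 -0.18  2.52 -1.33  0.38  0.14] None [0.14 0.09 2.59 3.96 0.96 1.23] [ 0.14  0.09  2.59  3.96  0.96 -1.91]
0 None None [-0.43 -0.01  2.7   2.6   0.9   1.81] [-0.43 -0.01  2.7   2.6   0.9  -1.34]
30 [-0.57 -0.11  2.46  1.16  0.76  2.75] [-0.57 -0.11  2.46  1.16  0.76 -0.4 ] [-0.77  0.16  2.5   1.69  1.21  2.07] [-0.77  0.16  2.5   1.69  1.21 -1.08]
60 [-0.62  0.11  2.24  0.91  1.11  2.49] [-0.62  0.11  2.24  0.91  1.11 -0.65] [-0.78  0.37  2.2   1.22  1.48  2.13] [-0.78  0.37  2.2   1.22  1.48 -1.02]
90 [-0.55  0.3   2.01  0.66  1.37  2.27] [-0.55  0.3   2.01  0.66  1.37 -0.87] [-0.66  0.56  1.89  0.89  1.75  2.11] [-0.66  0.56  1.89  0.89  1.75 -1.04]
120 [-0.43  0.44  1.81  0.42  1.57  2.03] [-0.43  0.44  1.81  0.42  1.57 -1.11] [-0.49  0.71  1.64  0.59  1.99  1.99] [-0.49  0.71  1.64  0.59  1.99 -1.15]
150 [-0.29  0.53  1.68  0.17  1.7   1.76] [-0.29  0.53  1.68  0.17  1.7  -1.38] [-0.31  0.81  1.47  0.24  2.15  1.76] [-0.31  0.81  1.47  0.24  2.15 -1.38]
```

View pics/c.png

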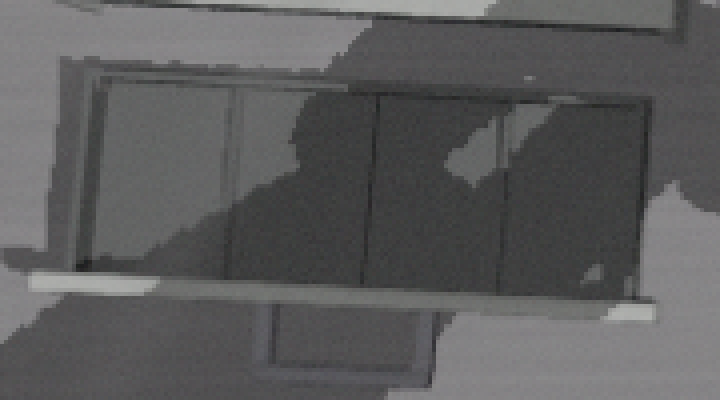

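```bash
cat >> h.py <<'E'
TRAY=np.array([537.,215.,0])
def bay(y): return TRAY+UY*y
def st(env):
    s=env.get_state(); return round(s["time"],1),round(s["grip_width"],1),s["ee_pos"].round(1),s["contact_force"].round(1)
def vpick(env,c,ang,z0,open_=76,force=20,lift=100):
    """c centre xy, ang long-axis deg, z0 support height; jaws along long axis"""
    jaw=[np.cos(np.radians(ang)),np.sin(np.radians(ang)),0]
    p=np.array([c[0],c[1],0])
    up=p+[0,0,z0+80+lift]
    env.move_gripper(open_)
    r=jdown(env,up,jaw); env.move_pose(up,r[1])
    hit=env.move_straight(p+[0,0,z0+80],150,force_limit=12)
    env.move_gripper(40,force); w=env.get_state()["grip_width"]
    env.move_straight(up,200); print("pick",hit,w,st(env)); return env.get_state()["grip_width"]
def vplace(env,p,jaw,z0,open_=64,lift=100):
    p=np.array([p[0],p[1],0]); up=p+[0,0,z0+80+lift]
    r=jdown(env,up,jaw); env.move_pose(up,r[1]); print("over",st(env))
    hit=env.move_straight(p+[0,0,z0+81.5],130,force_limit=10)
    print("down",hit,st(env)); env.move_gripper(open_)
    env.move_straight(up,200); print("placed",st(env))
E
python3 - <<'E'
from plant import env, optics
from h import *
if vpick(env,(593.3,-185.4),-68.5,0)>50:
    vplace(env,bay(-35),UX,10)
for n in("top","side"):
    d=optics.get_image(n); cv2.imwrite(f"pics/{n}3.png",d["frame"])
    if n=="top": print(carts(d,(300,140,520,420)))
E
```

```text
pick True 57.94812907216661 (18.7, 57.8, array([ 592.3, -184.9,  178.4]), array([ 0.2,  0.3, -0.3]))
over (20.1, 57.7, array([535.1, 179.3, 189.7]), array([-0.3, -0.5,  0.1]))
down False (21.0, 57.9, array([535.5, 180.1,  92.3]), array([ 0.6, -0.7,  0.9]))
placed (22.0, 64.0, array([534.2, 179.9, 189.1]), array([0.1, 0.3, 0.7]))
[(451.9, -385.6, 57.3, 39.9, 86.8, 0, [442.0, 285.0]), (587.8, -375.1, 59.7, 39.8, -60.0, 0, [433.0, 219.0])]
```

View pics/top3.png

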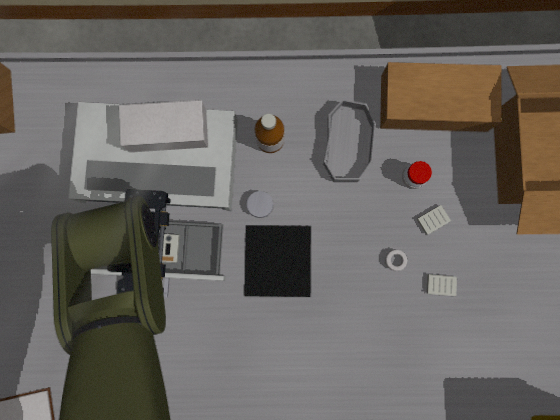

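```bash
sed -i 's/    env.move_gripper(40,force); w=/    print("z",hit,st(env)); env.move_gripper(40,force); w=/' h.py
python3 - <<'E'
from plant import env, optics
from h import *
if vpick(env,(452.2,-385.2),88.5,0)>50:
    vplace(env,(505,-46),[0,1,0],2,open_=70)
    p=env.get_state()["ee_pos"]; r=jdown(env,[520,-250,250],[1,0,0]); env.move_pose([520,-260,250],r[1])
d=optics.get_image("top"); cv2.imwrite(f"pics/top4.png",d["frame"]); print(st(env))
print(carts(d,(225,190,470,310)), carts(d,(240,220,320,300),14))
E
```

```text
z True (25.3, 75.7, array([ 451.1, -383.4,   78. ]), array([-0.7,  0.6,  5.2]))
pick True 58.379322454495416 (26.4, 58.4, array([ 451.4, -384.1,  178.1]), array([-0. , -0.3,  0.2]))
over (27.7, 58.5, array([505.1, -46.7, 181.8]), array([ 0.1, -0.4, -0.3]))
down False (28.6, 58.5, array([505.7, -46.3,  84.3]), array([-0.2,  0.2, -0. ]))
placed (29.8, 69.8, array([504.5, -45.9, 181.2]), array([-0.3, -0.6, -0.7]))
(30.9, 69.4, array([ 519.7, -259.1,  248.5]), array([-0.3,  0.4,  0.1]))
[(505.9, -45.3, 58.6, 39.6, 89.2, 13, [277.0, 261.0]), (493.9, -357.3, 286.8, 147.0, -29.8, 3579, [418.0, 260.0])] [(505.9, -45.3, 58.5, 39.5, 89.2, 13, [277.0, 261.0])]
```

View pics/top4.png

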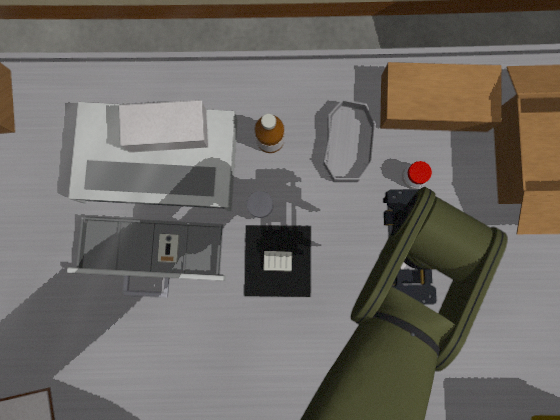

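```bash
sed -i 's/p+\[0,0,z0+80\],150/p+[0,0,z0+81.5],120/' h.py; cat >> h.py <<'E'
def appr(hd,pit):
    h=np.array([np.cos(np.radians(hd)),np.sin(np.radians(hd)),0])
    return h,h*np.cos(np.radians(pit))-np.array([0,0,1])*np.sin(np.radians(pit))
def flip(env,c,ang,z0=2,target=(505,-46),hd2=90,p1=45,p2=15,off=10,dry=False):
    """c: slab centre xy, ang: long-axis deg = tool heading"""
    C=np.array([c[0],c[1],z0+6.]); h,a=appr(ang,p1); lat=np.array([-h[1],h[0],0])
    G=C-h*off; T1=G+[0,0,7.]-74*a
    h2,a2=appr(hd2,p2); lat2=np.array([-h2[1],h2[0],0])
    best=None;cur=env.get_state()["joints"]
    for s in(1,-1):
        q1=att(a,lat*s);q2=att(a2,-lat2*s)
        R1,R2=rot(q1),rot(q2)
        cor=np.array([[x,y,z] for x in(-29,29) for y in(-20,20) for z in(-6,6)],float)
        W=C+cor[:,:1]*h+cor[:,1:2]*lat+cor[:,2:]*[0,0,1]
        D=R2.apply(R1.inv().apply(W-T1)); Dc=D.mean(0)
        T2=np.array([target[0]-Dc[0],target[1]-Dc[1],z0+1.5-D[:,2].min()])
        js=[env.inverse_kinematics(T1-60*a,q1),env.inverse_kinematics(T1,q1),env.inverse_kinematics(T2+[0,0,80],q2),env.inverse_kinematics(T2,q2)]
        if any(j is None for j in js): print(s,"unreach",[j is None for j in js]); continue
        cost=np.abs(js[0]-cur).max()
        if best is None or cost<best[0]: best=(cost,q1,q2,T2,js)
    _,q1,q2,T2,js=best
    print("T1",T1.round(1),"T2",T2.round(1),"body low",T2[2]-37.5*np.cos(np.radians(p2))); print(np.round(js,2))
    if dry: return
    env.move_gripper(64); env.move_pose(T1-60*a,q1)
    hit=env.move_straight(T1,100,force_limit=10); print("in",hit,st(env))
    env.move_gripper(25,25); print("grip",st(env))
    env.move_straight(env.get_state()["ee_pos"]+[0,0,120],150); print("lift",st(env))
    env.move_pose(T2+[0,0,80],q2); print("over",st(env))
    return T2,a2
E
python3 - <<'E'
from plant import env, optics
from h import *
flip(env,(505.9,-45.3),90,dry=True)
E
```

```text
T1 [ 505.9 -107.6   67.3] T2 [ 505.  -128.5   55.9] body low 19.70538159933959
[[-0.63  0.27  1.94  0.61  1.49  2.28]
 [-0.57  0.3   1.99  0.65  1.39  2.27]
 [-0.68  0.41  1.9   0.9   1.84 -0.93]
 [-0.68  0.56  1.88  0.88  1.76 -1.03]]
```

```bash
python3 - <<'E'
from plant import env, optics
from h import *
print(flip(env,(505.9,-45.3),90))
for n in("top","side"):
    d=optics.get_image(n); cv2.imwrite(f"pics/{n}5.png",d["frame"])
E
```

```text
T1 [ 505.9 -107.6   67.3] T2 [ 505.  -128.5   55.9] body low 19.70538159933959
[[-0.63  0.27  1.94  0.61  1.49  2.28]
 [-0.57  0.3   1.99  0.65  1.39  2.27]
 [-0.68  0.41  1.9   0.9   1.84 -0.93]
 [-0.68  0.56  1.88  0.88  1.76 -1.03]]
in False (32.9, 64.2, array([ 506.1, -107.6,   67.4]), array([-0.6,  0.2, -0.3]))
grip (33.4, 39.3, array([ 506. , -107.9,   67.6]), array([-0.5, -0.2,  0.8]))
lift (34.4, 39.2, array([ 505.4, -107.6,  186.4]), array([ 0.7,  0.2, -0.9]))
over (37.2, 39.6, array([ 505. , -128.5,  136. ]), array([ 0.4,  0.2, -0.9]))
(array([ 505.        , -128.54068897,   55.92760009]), array([ 5.91458986e-17,  9.65925826e-01, -2.58819045e-01]))
```

View pics/top5.png

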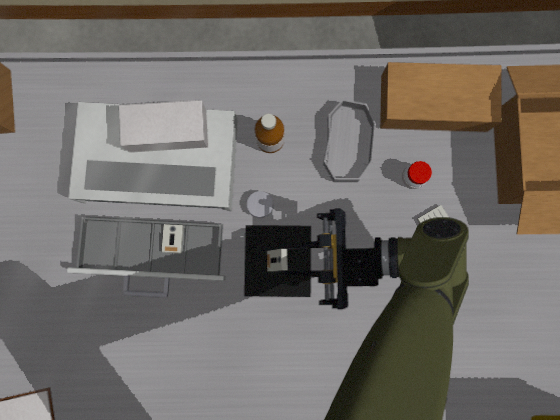

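View pics/side5.png

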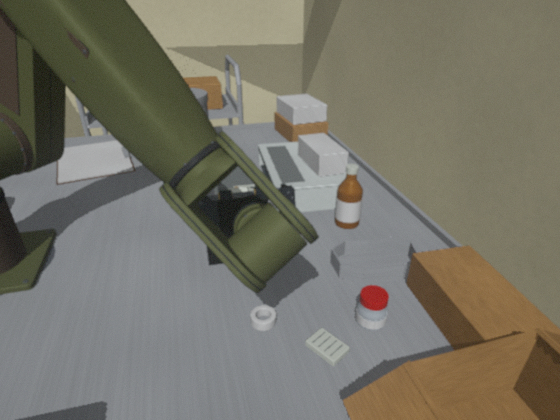

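```bash
cat >> h.py <<'E'
def drop(env,T2,a2):
    hit=env.move_straight(T2,80,force_limit=8); print("down",hit,st(env))
    env.move_gripper(75); env.hold(0.3)
    p=env.get_state()["ee_pos"]; env.move_straight(p+[0,0,90],150)
    env.move_straight(p+[0,-120,120],250)
    print("rel",st(env))
E
python3 - <<'E'
from plant import env, optics
from h import *
drop(env,np.array([505,-128.54,55.93]),0)
d=optics.get_image("top"); cv2.imwrite(f"pics/top6.png",d["frame"]); 
show(d,"pics/d.png",(65,200,325,310),3)
print(carts(d,(240,220,320,300),14),carts(d,(150,215,195,275),22))
E
```

```text
down False (38.4, 39.4, array([ 505.3, -128.8,   56.4]), array([-0.7, -0.1, -0.5]))
rel (40.9, 75.1, array([ 504.6, -248.1,  174.7]), array([ 0.4, -0.8,  1.1]))
[(504.5, -67.2, 56.5, 37.4, 89.2, 47, [287.0, 261.0])] [(555.5, 172.5, 58.3, 41.6, -0.9, 34, [172.0, 238.0])]
```

View pics/d.png

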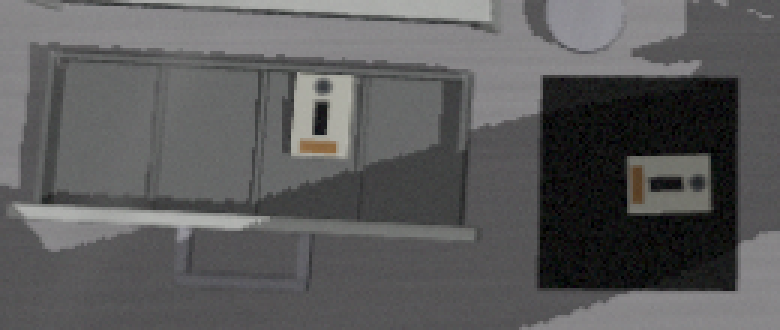

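```bash
python3 - <<'E'
from plant import env, optics
from h import *
if vpick(env,(504.7,-67.2),89.5,2)>50:
    vplace(env,bay(35),UX,10)
p=env.get_state()["ee_pos"]; env.move_straight([560,-150,230],350)
d=optics.get_image("top"); cv2.imwrite(f"pics/top7.png",d["frame"]); 
show(d,"pics/e.png",(65,170,325,310),3)
print(carts(d,(300,140,520,420)))
E
```

```text
z False (43.0, 75.9, array([505.3, -67.6,  84.1]), array([ 0. , -0. ,  1.5]))
pick False 57.94123182993743 (44.1, 58.1, array([504. , -67. , 180.9]), array([0.2, 1. , 0.3]))
over (45.3, 57.9, array([539. , 249.1, 189. ]), array([-0.8,  0.5, -0.3]))
down True (46.1, 58.2, array([538.1, 248.8,  91. ]), array([ 0.9, -1.2,  3.2]))
placed (47.1, 63.8, array([538.7, 249.8, 189.1]), array([-0.3, -0.6, -0.1]))Traceback (most recent call last):
  File "<stdin>", line 5, in <module>
plant.MotionError: the arm cannot follow that straight line within its joint ranges
```

```bash
python3 - <<'E'
from plant import env, optics
from h import *
d=optics.get_image("top"); cv2.imwrite(f"pics/top7.png",d["frame"]); 
print(carts(d,(300,140,520,420)))
E
```

```text
[(587.8, -375.1, 59.7, 39.8, -59.9, 0, [434.0, 219.0])]
```

View pics/top7.png

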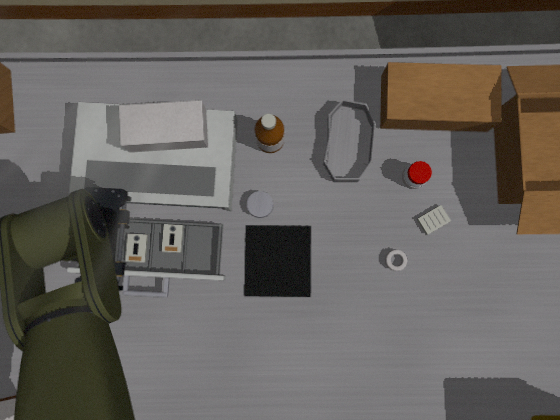

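The second cartridge is in its bay at about (136,248), next to the first at (172,238). One face-down cartridge is left, at (434,219), and the trolley is otherwise clear of cartridges. Now the third.

```bash
python3 - <<'E'
from plant import env, optics
from h import *
if vpick(env,(587.8,-375.1),-60,0)>50:
    vplace(env,(505,-46),[0,1,0],2,open_=70)
    r=jdown(env,[520,-260,250],[1,0,0]); env.move_pose([520,-260,250],r[1])
d=optics.get_image("top"); cv2.imwrite(f"pics/top8.png",d["frame"]); print(st(env))
c=carts(d,(240,220,320,300),14); print(c)
if len(c)==1 and abs(c[0][2]-58)<4 and abs(c[0][3]-40)<4:
    x,y,_,_,a=c[0][:5]; a=a if a>0 else a+180
    T2,a2=flip(env,(x,y),a)
    d=optics.get_image("top"); cv2.imwrite(f"pics/top9.png",d["frame"]); print(T2)
E
```

```text
z False (50.9, 76.0, array([ 588.4, -375.6,   82.6]), array([-0.1, -0.7, -0. ]))
pick False 57.64600160032042 (52.0, 58.0, array([ 587.2, -374.7,  178.8]), array([ 0.3,  0.6, -1. ]))
over (53.2, 57.4, array([505.2, -46.5, 181.7]), array([-0.2,  0.2, -0.5]))
down True (54.0, 57.9, array([503.8, -46.2,  83.2]), array([-0.2, -1. ,  2.8]))
placed (55.1, 70.1, array([504.4, -45.9, 181.1]), array([-0.8, -0.3, -0.7]))
(56.3, 69.9, array([ 519.6, -259.1,  248.5]), array([ 0.3, -0.4,  0.7]))
[(501.7, -46.2, 56.5, 39.4, 89.2, 0, [278.0, 262.0])]
T1 [ 500.8 -108.5   67.3] T2 [ 505.  -128.5   55.9] body low 19.705381599339574
[[-0.64  0.25  1.96  0.61  1.48 -0.86]
 [-0.58  0.29  2.01  0.65  1.38 -0.87]
 [-0.68  0.41  1.9   0.9   1.84  2.21]
 [-0.68  0.56  1.88  0.88  1.76  2.11]]
in False (58.2, 63.8, array([ 501. , -108.5,   67.4]), array([-0.6,  0.2,  0.1]))
grip (58.8, 39.7, array([ 501. , -108.8,   67.6]), array([-0.9, -0.8,  1. ]))
lift (59.7, 39.9, array([ 500.4, -108.5,  186.5]), array([ 0.9, -0.2, -0.3]))
over (62.2, 39.2, array([ 505. , -128.5,  136. ]), array([0.6, 0.3, 0.2]))
[ 505.         -128.54068897   55.92760009]
```

View pics/top9.png

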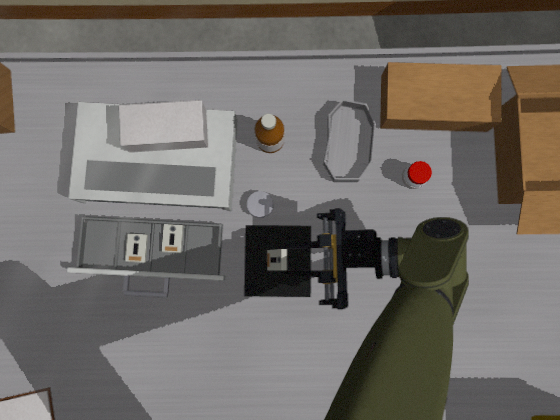

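```bash
python3 - <<'E'
from plant import env, optics
from h import *
drop(env,np.array([505,-128.54,55.93]),0)
d=optics.get_image("top"); show(d,"pics/f.png",(65,170,325,310),3)
c=carts(d,(240,220,320,300),14); print(c)
E
```

```text
down False (63.4, 39.4, array([ 505.3, -128.8,   56.4]), array([ 0.5, -0.1, -0.5]))
rel (65.9, 75.6, array([ 504.5, -248. ,  174.7]), array([-0.2,  0.8,  0.6]))
[(505.6, -67.2, 56.5, 39.5, 89.2, 45, [288.0, 260.0])]
```

View pics/f.png

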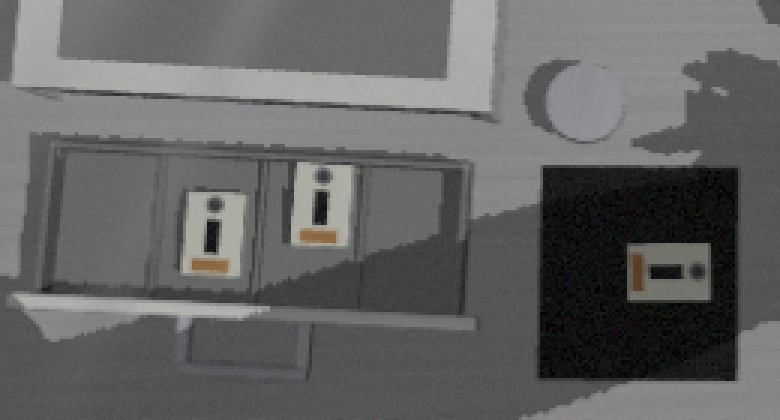

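```bash
python3 - <<'E'
from plant import env, optics
from h import *
if vpick(env,(505.2,-67.2),89.5,2)>50:
    vplace(env,bay(-107),UX,10)
r=jdown(env,[450,-200,280],[1,0,0]); env.move_pose([450,-200,280],r[1])
d=optics.get_image("top"); cv2.imwrite(f"pics/top10.png",d["frame"]); show(d,"pics/g.png",(60,190,240,300),4)
for r in((100,215,150,275),(150,215,190,275),(190,215,225,275)): print(carts(d,r,22))
d=optics.get_image("side"); show(d,"pics/s10.png",(200,120,360,240),5)
E
```

```text
z False (68.0, 75.9, array([505.8, -67.6,  84.1]), array([ 0.7, -0.1,  0.2]))
pick False 57.9995448328638 (69.1, 57.8, array([504.5, -67. , 180.9]), array([-0.4, -0.6, -1. ]))
over (70.2, 57.9, array([529.6, 107.9, 188.6]), array([ 0.3,  0.3, -0.4]))
down True (70.9, 57.6, array([528.9, 107.6,  91.3]), array([0.6, 0.3, 2.2]))
placed (72.0, 63.9, array([529.5, 108.2, 189. ]), array([-1.1, -0.4, -0.3]))
[(537.9, 246.5, 58.0, 41.2, -0.9, 49, [136.0, 247.0])]
[(555.5, 172.8, 58.3, 41.8, -0.8, 49, [172.0, 238.0])]
[(527.3, 107.0, 58.8, 41.6, -3.0, 42, [203.0, 251.0])]
```

View pics/g.png

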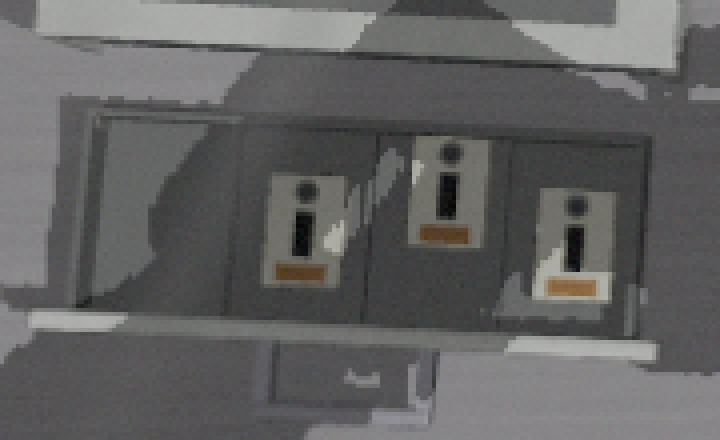

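View pics/s10.png

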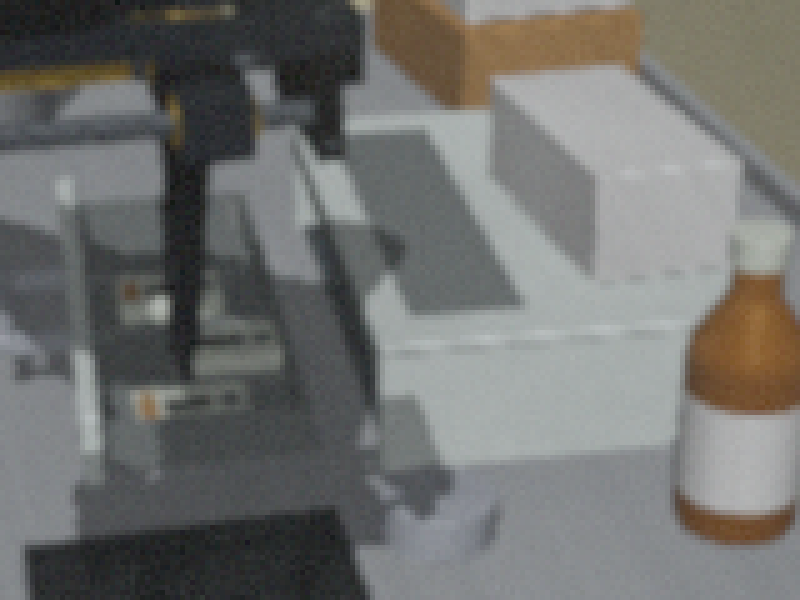

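View pics/top10.png

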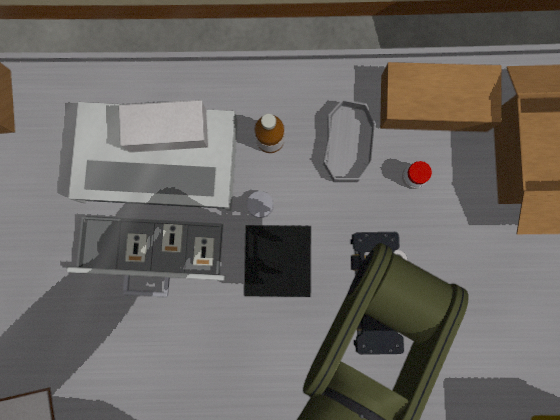

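```bash
python3 - <<'E'
from plant import env, optics
from h import *
r=jdown(env,[330,-330,350],[0,1,0]); env.move_pose([330,-330,350],r[1])
d=optics.get_image("side"); f=d["frame"]; x0,y0,x1,y1=215,140,285,225; s=9
im=cv2.resize(f[y0:y1,x0:x1],None,fx=s,fy=s,interpolation=cv2.INTER_CUBIC); im=cv2.convertScaleAbs(im,alpha=1.6)
cv2.imwrite("pics/s11a.png",im)
for (cx,cy) in((537.9,246.5),(555.5,172.6),(527.3,107)):
  for z,col in((22,(0,255,0)),(10,(0,0,255))):
    c=np.array([cx,cy,z]); P=[c+a*UX+b*UY for a,b in((-29,-20),(29,-20),(29,20),(-29,20))]
    p=((proj(d,P)-[x0,y0]+.5)*s).astype(np.int32); cv2.polylines(im,[p],True,col,1)
cv2.imwrite("pics/s11.png",im); print(st(env))
d=optics.get_image("top"); show(d,"pics/t11.png",(110,210,230,280),6)
E
```

```text
(74.5, 63.8, array([ 330.4, -329.4,  349.4]), array([-0.5,  0.9, -0. ]))
```

View pics/s11.png

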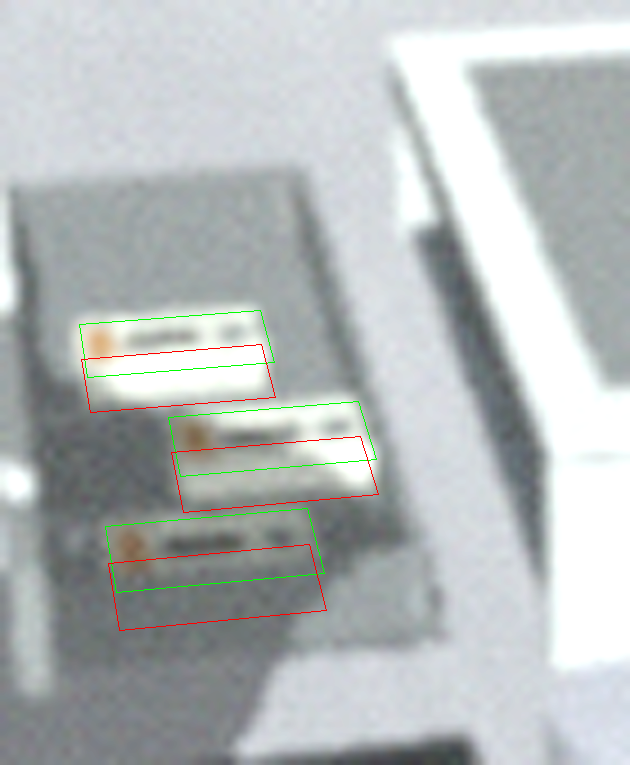

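View pics/s11a.png

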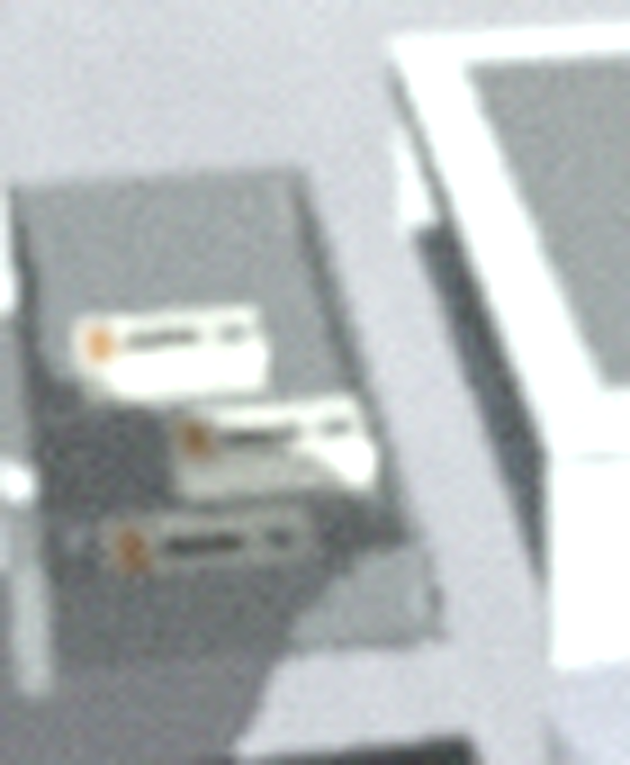

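View pics/t11.png

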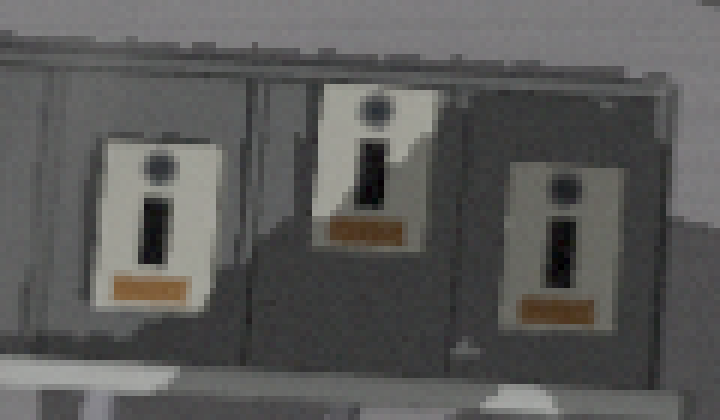

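```bash
python3 - <<'E'
from plant import env, optics
from h import *
b=np.array([442.1,221.5,0])
s0=b-UX*38; 
env.move_gripper(0,20)
r=jdown(env,s0+[0,0,220],UY); env.move_pose(s0+[0,0,220],r[1])
env.move_straight(s0+[0,0,96],150,force_limit=15); print(st(env))
p=env.get_state()["ee_pos"]
end=b+UX*(135-15+10)+[0,0,96]
hit=env.move_straight(end,60,force_limit=28)
e=env.get_state()["ee_pos"]; print(hit,st(env),"past bar start",(e-b)@UX+15)
d=optics.get_image("top"); cv2.imwrite("pics/top12.png",d["frame"])
E
```

```text
(78.7, 0.7, array([404.9, 224.1,  96.9]), array([ 0. ,  0.2, -0.1]))
True (81.1, 0.1, array([561.3, 213.8,  95.3]), array([-0.3, -0.2, -0.1])) past bar start 134.4974677842394
```

View pics/top12.png

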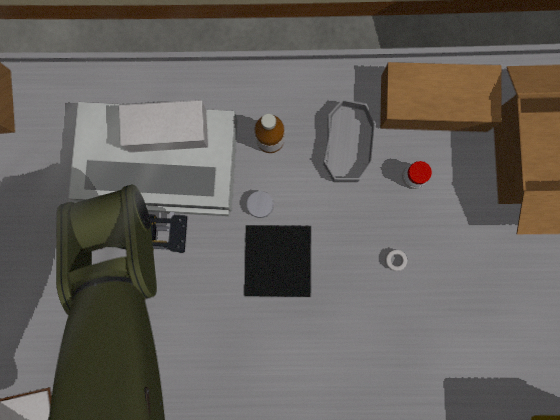

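```bash
python3 - <<'E'
from plant import env, optics
from h import *
e=env.get_state()["ee_pos"]
print(env.move_straight(e+UX*6,30,force_limit=28),(env.get_state()["ee_pos"]-e)@UX)
env.move_straight(e-UX*40,100); env.move_straight(e-UX*40+[0,0,130],150)
r=jdown(env,[330,-330,350],[0,1,0]); env.move_pose([330,-330,350],r[1]); 
d=optics.get_image("top"); cv2.imwrite("pics/top13.png",d["frame"]); show(d,"pics/h.png",(60,180,240,270),4)
print(st(env))
d=optics.get_image("side"); cv2.imwrite("pics/side13.png",d["frame"])
E
```

```text
False 1.7726828748187458
(85.3, 0.5, array([ 330.5, -329.5,  349.7]), array([ 0.2, -0.2,  0.6]))
```

View pics/h.png

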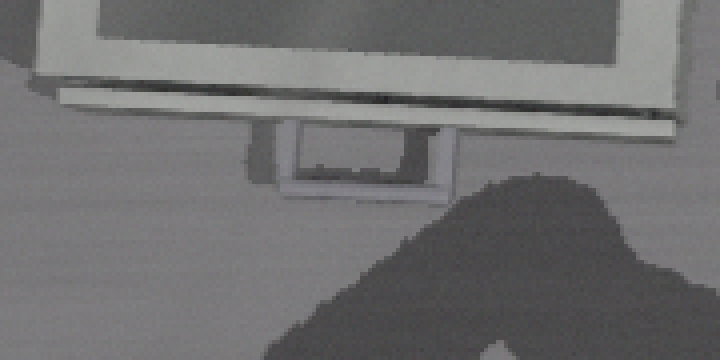

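View pics/side13.png

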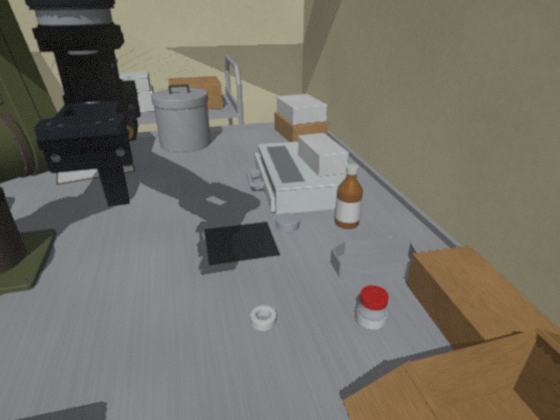

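```bash
python3 - <<'E'
from plant import env, optics
from h import *
d=optics.get_image("top")
P=onz(d,[[60+60/4,180+103/4],[60+675/4,180+136/4]],44); Q=np.array([[488,375.1,44],[468.8,62,44]])
U=onz(d,[[60+36/4,180+74/4],[60+674/4,180+108/4]],70)
print(P.round(1),U.round(1),(P.mean(0)-Q.mean(0))@UX,(U.mean(0)-P.mean(0))@UX)
B=onz(d,[[60+280/4,180+197/4],[60+450/4,180+205/4]],36).mean(0); print(B)
E
```

```text
[[622.9 365.7  44. ]
 [601.6  52.3  44. ]] [[634.2 367.7  70. ]
 [612.8  50.1  70. ]] 134.16486791481333 11.2545988555568
[571.03929685 212.24576443  36.        ]
```

```bash
python3 - <<'E'
from plant import env
env.sign_off(); print(env.get_state()["time"])
E
```

```text
the job is handed in; nothing more can be done
the job is handed in; nothing more can be done
```

I pulled the drawer out to its stop and found three cartridges on the trolley. One was already face up. The other two lay face down, and I turned them over on the mat. I set each in a bay of its own, pushed the drawer home and handed the job in after about 85 s of robot time.

**Cartridges:** before closing, both cameras showed all three face up, flat at tray height and in separate bays (centred at y = -107, -35 and +35 mm).

**Drawer:** it went in 134 mm of its 135 mm travel and stopped hard, well past the click. The front panel's outer face is 11 mm from the unit's front, about the panel's own 10 mm thickness. These are camera measurements, good to about 2 mm.

**What went wrong or disagreed:**
- **First grasp:** my first grasp at the bar missed because I had the tool axes mixed up. It touched nothing.
- **Pick-up contact:** the fingertips stopped on their 12 N limit at two pick-ups, probably from brushing the table. Both cartridges were still gripped correctly.
- **Knocked cartridge:** the first cartridge shifted about 2 cm inside its bay while the arm was elsewhere. It still lay flat, up against the back wall, so I left it.
- **Second push:** this check push moved the tool a further 1.8 mm without reaching its 28 N limit. The final picture still shows the drawer closed.

The final pictures show the other things on the trolley where they started. I judged that by eye and did not measure them.

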